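Close and secure the transit case

ROBOT

A 6-joint arm with a two-finger parallel gripper is mounted at the origin on the work surface; the furniture and walls round the work are solid. World frame = base frame: x ahead of the robot, y to its left, z up, the work surface at z = 0. Lengths are in m, angles in rad, forces in N, time in s.
With the tool pointing down it reaches from about 0.375 to 0.975 m from the base axis. Payload 3.8 kg.
Tool frame: the origin (TCP) lies at the very end of the fingers, on their centre line; the grasp point (between the pads) lies 19 mm behind it; z points along the fingers, y is the line along which they close (so a half turn about z gives the same grasp; the last joint's range is limited). The gripper opens to 85 mm and grips with 20 to 120 N. Pads are 22 mm wide; open, the fingers measure 114 mm over their backs; the gripper's body (76 mm by 85 mm) begins 54 mm behind the grasp point. The pads swing forward as they close: fully open they stand 13 mm farther back than shut.
Start: joints at [1.079, 0.264, 1.604, -0, 1.274, -0.037], TCP at [0.297, 0.606, 0.231] pointing down, gripper open.
Joint ranges: [-2.63, 2.63], [-0.94, 2.18], [0.31, 2.57], [-1.31, 4.45], [0, 2.66], [-2.55, 2.55]. Speed limits (rad/s): [2.57, 2.57, 3.14, 3.14, 3.14, 3.14].

INTERFACE

Orientations are given as a rotation vector (axis times angle).
In Python, from workcell import monitor, viewer, job gives the robot as it stands. The module is installed in compiled form; this text tells all that it offers.
- The arm moves only by the tool step_arm, never from a script. Its argument "series" is one flat list of numbers, 4 for each row, row after row: the shift along the tool's x, y, z in m, then the turn about the tool's z in rad. A call has 1 to 8 rows; each row is the pose to reach, as a shift and turn from the pose commanded when the call began, along the tool's axes at that moment; what a row does not reach only later rows make up. A row lasts 1/8 s, in which the tool goes at most 62.5 mm and 10.7 degrees, less where a joint would pass 70% of its speed; a pose out of reach is approached as far as the arm can. A call with a gripper value outside its range is refused whole. "gripper" is the opening, from 0 (shut) to 1 (fully open), set as the call begins (left out, the last holds). The fingers move at their own pace and stop on an object; "newtons" is the grip in N (left out, the last holds). Time passes only in rows, so rows that repeat a pose let the fingers close. It gives the time, the measured TCP pose, the force, the opening and the grip force at its end, in the units of the state.
- monitor.read_state(): the state, without advancing time (a new reading comes with each control period).
- viewer.read_camera(name): name is "scene" or "top"; returns a dict with "image" (480x640x3 uint8, red, green, blue), "intrinsics" (3x3 intrinsics, pixels), "T" (4x4, takes a point from camera to world coordinates). Camera axes: x right, y up, looking along -z (the intrinsics and any distortion apply to the point x, -y, -z); pixel columns grow to the right and rows downward; lengths in m; the calibration is good to about 2 mm. A picture is of the moment at which its call begins. There is no depth.
- job.finish_job(): hands the job in; it is judged then, once.
Trained networks look in a picture, given as the dict that the camera call returned (one of the last four; its "shot" number tells which), for a name from the list of things; names that differ only in an ending like _2 or _b are one class to them, and where a whole thing is asked for, a point or a joint stands for the part that bears it (a point fixed in the world has none). Each returns a list of dicts, best first, with "score" (0 to 1); they miss things now and then, are a little off and sometimes report something else, mostly with a low value. They report only what shows in the picture. A call takes as long as a camera call.
- viewer.boxes_of(picture, label): "extent" ([centre column, centre row, width, height] in pixels, round what is visible of it).
- viewer.spot_point(picture, label): "point" ([column, row] in pixels: a listed point, or the origin of a listed thing).
The state is a dict: "time": time; "q": joint angles; "joint_vel": joint speeds; "joint_torque": joint torques, N m; "tool_pos": TCP position; "tcp_rot": TCP orientation; "wrist_force": force on the tool from outside, world axes, zero at the start; "torque": the same for the moment, N m; "width": opening from 0.0 (shut) to 1.0 (fully open); "grip_force": force on a finger pad.
Only numpy, scipy, OpenCV 4.12 (cv2) and the standard library are available. Lean on these libraries where they do the work, as an engineer would, in place of code of your own. Each camera call takes 0.05 s, during which the arm holds its last target. There are 200 camera calls.

TASK

The clay jar is packed. Push the sliding lid of the small plywood transit case fully home with your fingertips, and only then push the turn-button round by its brass stud until it lies square across the lid behind the wooden cleat, against its stop. Push gently and pinch nothing; do not lift the case or shove it along the table, and leave everything else on the table where it is.

Things in the scene. Friction and masses are not known exactly. Their poses are not given: they have to be found in the camera images.
- case: loose plywood case, 130 (x) x 220 (y) x 95 mm high, 2 to 3.3 kg, flat on the table, a clay jar fixed in grey foam inside. Origin: centre of its underside; z up; the lid slides out over its +y end. Tops of the side walls (rails 10 mm wide along both long sides) at 95 mm; lid top at 93 mm. The case slides if pushed harder than about 10 N.
- lid (a joint): how far the light wooden sliding lid (108 wide x 205 long x 8 mm) is drawn out along the case's +y, in m: 0 is fully shut (a hard stop), at most 0.14. It resists with about 1.5 N and stays where left; it cannot lift out.
- cleat (a point): middle of the top edge of the outer (+y) face of the dark wooden cleat on the lid, moving with it: a batten 56 mm along the case's x, 16 mm along y, 20 mm high above the lid, top at z = 113 mm. With the lid shut this point is at (-15, 73, 113) mm in the case's frame. Push it towards the case's -y to shut the lid.
- turn_button (a joint): angle of the dark steel turn-button, rad. 0: shut, the bar lies along the case's -x, across the lid, 9 mm outside the cleat, against a stop. 1.57: open, the bar points along the case's +y, off the end; at most 2.0. From above it turns counter-clockwise as it shuts. Friction 0.05 N m (1 N at the stud); it stays where left.
- pivot (a point): axis of the turn-button, on the top of the +x rail near the open end, at (59, 90, 107) mm in the case's frame. The bar is 70 mm long from here, 16 mm wide, 10 mm thick, its underside 96 mm and its top 106 mm above the table.
- stud (a point): centre of the top of the upright brass stud on the turn-button, 14 mm diameter, 20 mm tall, 56 mm from the pivot, top at z = 126 mm. Push the side of the stud round in an arc about the pivot.
- teal_flask: bystander: teal flask, 68 mm diameter, 167 mm tall, upright; origin centre of its underside
- cotton_tape: bystander: roll of white tape lying flat, 66 mm diameter, 15 mm high; origin centre of its underside
- film_tape: bystander: roll of tan tape lying flat, 60 mm diameter, 19 mm high; origin centre of its underside
- eraser: bystander: blue-sleeved white eraser, 22 x 44 x 12 mm; origin centre of its underside

How it is judged:
By the outcome, as a careful person would: the job done as asked, in the order asked, and still so for the second after the job is handed in, with the robot touching nothing.
It also fails if it takes over 48 s, if anything falls off the work surface, if the arm or the gripper's body presses on something with over 40 N, if the wrist force passes 120 N, or if a joint passes its speed limit or range.

## Working session

There is one attempt and no reset: what is moved stays moved. The work goes in short steps, Python scripts to look and compute and a tool call to move; the robot and the scene stay as the last step left them, time stands still between calls to the robot, and variables do not carry over. Pictures are saved under pics/ and viewed, at most 10 in all, crops included, and the job is handed in when it is done.

Besides the shell and the picture viewer there is one more tool, called after "Call:" as name(argument=value, ...) on one line, values as JSON. step_arm: Moves the arm, as the interface text tells. Its arguments: {"type":"object","properties":{"series":{"type":"array"},"gripper":{"type":"number"},"newtons":{"type":"number"}},"required":["series"]}

```bash
mkdir -p pics; cat > h.py <<'E'
import numpy as np, cv2
from workcell import monitor, viewer, job
def ray(p,uv):
    K=np.array(p["intrinsics"]);T=np.array(p["T"])
    d=np.linalg.inv(K)@np.array([uv[0],uv[1],1.]); d=np.array([d[0],-d[1],-d[2]])
    d=T[:3,:3]@d; return T[:3,3],d/np.linalg.norm(d)
def atz(p,uv,z):
    o,d=ray(p,uv); return o+d*(z-o[2])/d[2]
def tri(rs):
    A=sum(np.eye(3)-np.outer(d,d) for o,d in rs); b=sum((np.eye(3)-np.outer(d,d))@o for o,d in rs)
    return np.linalg.solve(A,b)
def proj(p,X):
    K=np.array(p["intrinsics"]);T=np.array(p["T"]); c=T[:3,:3].T@(np.array(X)-T[:3,3]); c=K@np.array([c[0],-c[1],-c[2]]); return c[:2]/c[2]
def save(p,n): cv2.imwrite(f"pics/{n}.png",p["image"][:,:,::-1])
E
python3 - <<'E'
from h import *
np.set_printoptions(precision=3,suppress=True)
P={n:viewer.read_camera(n) for n in("scene","top")}
print(P["top"].keys())
for n in P: save(P[n],n+"0"); print(n,P[n]["T"],P[n]["intrinsics"])
for l in ["case","cleat","pivot","stud","teal_flask","cotton_tape","film_tape","eraser"]:
    rs=[]
    for n in P:
        r=viewer.spot_point(P[n],l)
        for k in r[:2]: print(l,n,np.array(k["point"]),round(k["score"],2))
        if r: rs.append(ray(P[n],r[0]["point"]))
    if len(rs)==2: print("  tri",tri(rs))
s=monitor.read_state();print(s)
E
```

```text
dict_keys(['image', 'intrinsics', 'T', 'shot'])
scene [[ 0.5    0.616 -0.608 -0.13 ]
 [-0.866  0.345 -0.363 -0.37 ]
 [-0.014  0.708  0.706  0.732]
 [ 0.     0.     0.     1.   ]] [[448.369   0.    310.827]
 [  0.    448.369 237.614]
 [  0.      0.      1.   ]]
top [[-0.018  0.993 -0.116  0.259]
 [-1.    -0.021 -0.02  -0.061]
 [-0.022  0.116  0.993  1.504]
 [ 0.     0.     0.     1.   ]] [[534.123   0.    313.507]
 [  0.    534.123 228.373]
 [  0.      0.      1.   ]]
case scene [326.6 261.2] 0.71
case top [319.1 219.2] 0.78
  tri [ 0.465 -0.051 -0.016]
cleat scene [269.9 196.2] 0.9
cleat top [270.1 210.8] 0.94
  tri [0.467 0.082 0.118]
pivot scene [310.5 190.2] 0.83
pivot top [295.7 183. ] 0.9
  tri [0.54  0.018 0.109]
stud scene [297.3 173.1] 0.78
stud top [271.8 175.3] 0.52
  tri [0.564 0.075 0.119]
teal_flask scene [469.1 334.6] 0.83
teal_flask scene [297.4 171.6] 0.43
cotton_tape scene [416.3 306. ] 0.59
cotton_tape top [402.1 219.7] 0.86
  tri [ 0.453 -0.279 -0.017]
film_tape scene [169.4 251.3] 0.72
film_tape top [210.2 274.9] 0.65
  tri [ 0.308  0.263 -0.001]
eraser scene [387.1 358.4] 0.54
eraser top [291.9 184.1] 0.56
eraser top [404.1 272.1] 0.45
  tri [ 0.75  -0.042 -0.806]
{'time': 0.9, 'q': array([ 1.079,  0.264,  1.604,  0.   ,  1.274, -0.037]), 'joint_vel': array([-0.   , -0.001, -0.   ,  0.001, -0.   ,  0.001]), 'joint_torque': array([ -0.   , -51.504, -36.774,  -0.   ,   0.001,  -0.   ]), 'tool_pos': array([0.297, 0.606, 0.231]), 'tcp_rot': array([0.708, 3.061, 0.   ]), 'wrist_force': array([ 0.563,  0.95 , -0.057]), 'torque': array([-0.017, -0.067,  0.036]), 'grip_force': 0.0, 'width': 1.0002948362680835}
```

View pics/scene0.png

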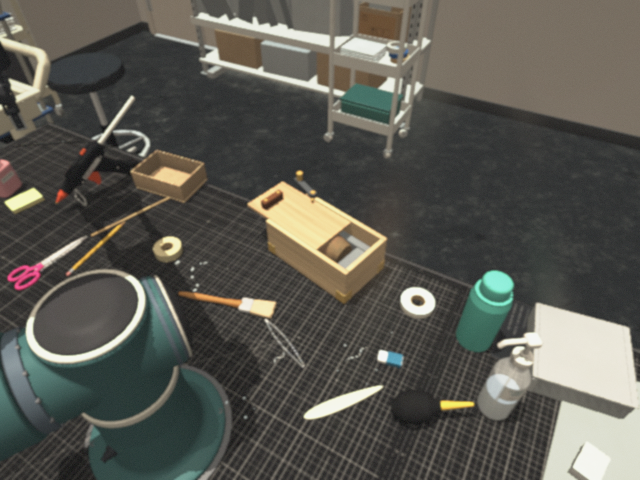

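View pics/top0.png

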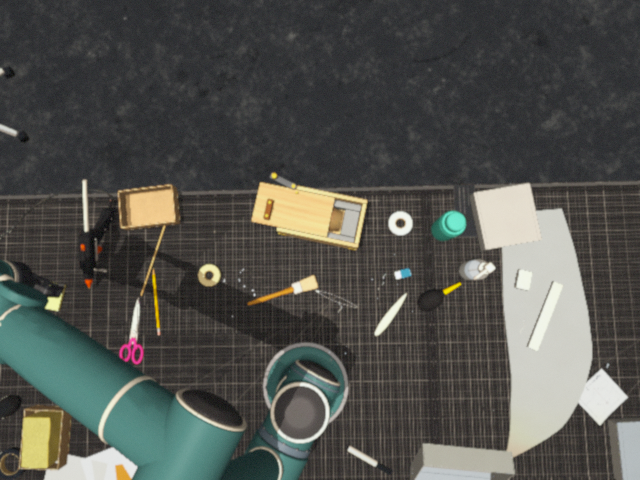

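The case sits mid-table, with its lid drawn out towards image left (world +y). In the top view the cleat is near (268,210), the pivot near (295,184) and the stud near (272,176). I'll crop for accurate corners.

```bash
python3 - <<'E'
import cv2,numpy as np
a=cv2.imread("pics/top0.png")[165:260,240:380]; b=cv2.imread("pics/scene0.png")[160:310,235:400]
cv2.imwrite("pics/c1.png",cv2.resize(a,None,fx=5.5,fy=5.5,interpolation=cv2.INTER_CUBIC))
cv2.imwrite("pics/c2.png",cv2.resize(b,None,fx=4,fy=4,interpolation=cv2.INTER_CUBIC))
E
```

```text
(no output)
```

View pics/c1.png

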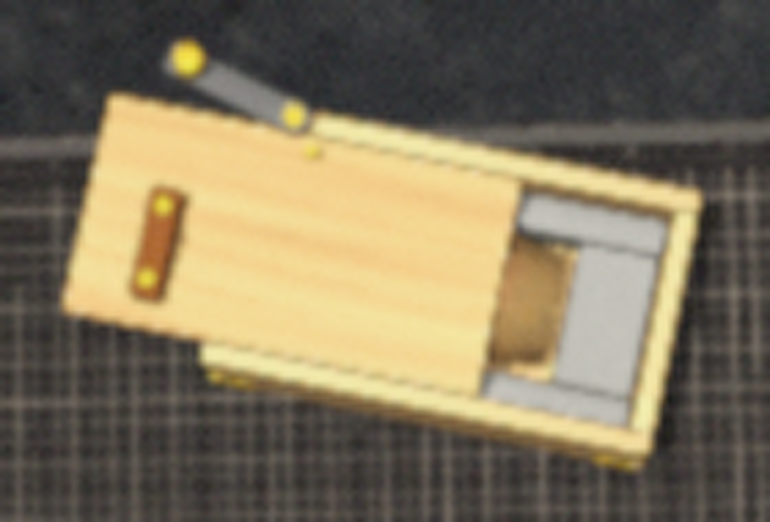

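View pics/c2.png

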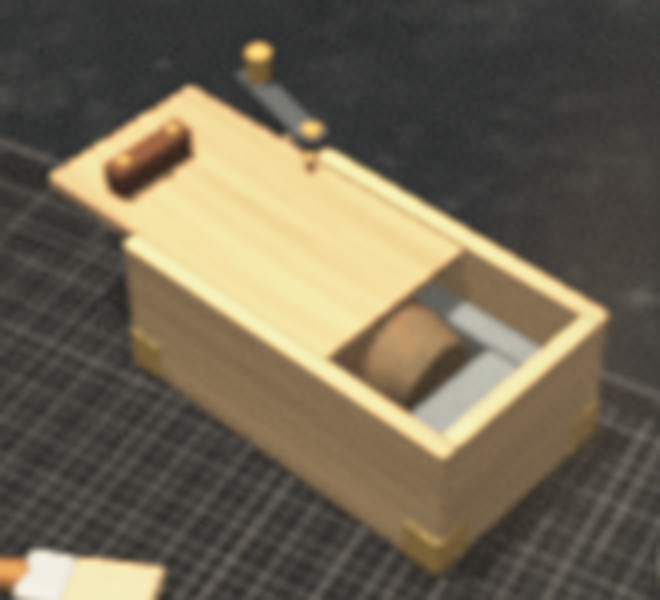

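The top crop shows the case axis turned about -12° in yaw. The lid is drawn out well past the end, and the button is open along about +y. Next I'll fit the pose from both views.

```bash
cat > fit.py <<'E'
from h import *
from scipy.optimize import least_squares
np.set_printoptions(precision=4,suppress=True)
def world(c,X):
    R=np.array([[np.cos(c[2]),-np.sin(c[2])],[np.sin(c[2]),np.cos(c[2])]]); X=np.array(X,float)
    return np.r_[R@X[:2]+c[:2],X[2]]
def stud(b): return [.059+.056*-np.cos(b),.090+.056*np.sin(b),.126]
E
python3 - <<'E'
from fit import *
P={n:viewer.read_camera(n) for n in("scene","top")}
d0=lambda x,y,z:(lambda v:[x,y,z]); lid=lambda x,y,z:(lambda v:[x,y+v[3],z])
L=[("-y+x",d0(.065,-.11,.095),(702,193),(606,316)),("-y-x",d0(-.065,-.11,.095),(650,450),(447,457)),
("+y-x",d0(-.065,.11,.095),(203,348),(128,240)),("pivot",d0(.059,.09,.107),(294,115),(312,126)),
("cleat",lid(-.015,.073,.113),(140,241),(141,142)),("stud",lambda v:stud(v[4]),(187,56),(258,46))]
U=[(nm,f,np.array(a)/5.5+[240,165],np.array(b)/4+[235,160]) for nm,f,a,b in L]
def res(v): return np.concatenate([np.r_[proj(P["top"],world(v,f(v)))-a,proj(P["scene"],world(v,f(v)))-b] for _,f,a,b in U])
s=least_squares(res,[.46,-.05,-.2,.1,1.6],loss="soft_l1"); v=s.x
print(v,np.degrees(v[2]));print(res(v).reshape(-1,4))
for nm,f,a,b in U: print(nm,world(v,f(v)),"tri",tri([ray(P["top"],a),ray(P["scene"],b)]))
# lid outer corners
for uv in [(112,95),(65,308)]:
    w=atz(P["top"],np.array(uv)/5.5+[240,165],.093); c,q=np.cos(v[2]),np.sin(v[2]); e=w[:2]-v[:2]; print("lid corner case",c*e[0]+q*e[1],-q*e[0]+c*e[1])
np.save("v.npy",v)
E
```

```text
[ 0.4577 -0.0566 -0.2276  0.0753  1.8314] -13.040710991139846
[[-0.2331  0.0497  1.9247 -1.7473]
 [-0.4779  0.913   0.1289 -0.5137]
 [-0.4457  2.431  -0.7425 -0.1544]
 [-0.0239  0.4832  0.3171  0.184 ]
 [ 0.3377 -0.2692  0.1935 -1.3491]
 [ 0.0953  0.4054  0.446   0.3366]]
-y+x [ 0.4962 -0.1785  0.095 ] tri [ 0.4962 -0.1774  0.0898]
-y-x [ 0.3696 -0.1491  0.095 ] tri [ 0.3716 -0.1495  0.0919]
+y-x [0.4192 0.0652 0.095 ] tri [0.4253 0.0658 0.0897]
pivot [0.5355 0.0177 0.107 ] tri [0.5365 0.0183 0.1067]
cleat [0.4766 0.0912 0.113 ] tri [0.4767 0.0924 0.1086]
stud [0.5618 0.0672 0.126 ] tri [0.5624 0.0679 0.1263]
lid corner case 0.0543770645675773 0.18104067980871918
lid corner case -0.052910382893686464 0.18037525061642157
```

```bash
cat > plan.py <<'E'
from fit import *
from scipy.spatial.transform import Rotation as Ro
def rows(targets, s=None):
    """targets: list of (world xyz, tool-y yaw deg); prints rows in tool axes"""
    s=s or monitor.read_state(); R=Ro.from_rotvec(s["tcp_rot"]).as_matrix(); p=np.array(s["tool_pos"])
    y0=np.degrees(np.arctan2(R[1,1],R[0,1]))
    out=[]
    for X,yaw in targets:
        t=-np.radians((yaw-y0+180)%360-180)
        out.append(np.r_[R.T@(np.array(X)-p),t])
    print("pos",p,"yaw",y0,"tilt z",R[:,2],"F",s["wrist_force"],"t",s["time"],"q",np.round(s["q"],2))
    for r in out: print(", ".join(f"{k:.4f}" for k in r))
E
python3 - <<'E'
from plan import *
v=np.load("v.npy"); yaw=90+np.degrees(v[2])
X=world(v,[-.015,.073+v[3]+.040,.17])
print(X); rows([(X,yaw)])
E
```

```text
[0.4856 0.1301 0.17  ]
pos [0.2965 0.6064 0.2313] yaw 63.94354546127329 tilt z [ 0.      0.0001 -1.    ] F [-0.0654 -0.5558 -0.9712] t 1.0 q [ 1.08  0.26  1.6   0.    1.27 -0.04]
-0.3791, -0.3448, 0.0613, -0.2272
```

Call:
step_arm(series=[-0.04, -0.036, 0, -0.05, -0.08, -0.073, 0, -0.1, -0.12, -0.11, 0, -0.15, -0.16, -0.146, 0, -0.2, -0.2, -0.182, 0.01, -0.227, -0.24, -0.218, 0.02, -0.227, -0.28, -0.255, 0.03, -0.227, -0.32, -0.291, 0.04, -0.227], gripper=0, newtons=20)

```text
time: 2.0
tool_pos: [0.4567, 0.2028, 0.1914]
tcp_rot: [0.357, 3.12, 0.001]
wrist_force: [0.4, 0.2, 0.2]
width: -0.001
grip_force: 0.0
```

```bash
python3 - <<'E'
from plan import *
v=np.load("v.npy"); yaw=90+np.degrees(v[2])
rows([(world(v,[-.015,.073+v[3]+.035,.17]),yaw),(world(v,[-.015,.073+v[3]+.035,.101]),yaw)]); print(monitor.read_state()["width"])
E
```

```text
pos [0.4567 0.2028 0.1914] yaw 76.96014340719175 tilt z [ 0.0011  0.0004 -1.    ] F [0.351  0.2198 0.182 ] t 2.0 q [ 0.37 -0.04  2.02 -0.    1.16 -0.98]
-0.0445, -0.0693, 0.0214, 0.0000
-0.0445, -0.0693, 0.0904, 0.0000
-0.00128288369474199
```

Call:
step_arm(series=[-0.022, -0.035, 0.011, 0, -0.0445, -0.069, 0.022, 0, -0.0445, -0.069, 0.05, 0, -0.0445, -0.069, 0.075, 0, -0.0445, -0.069, 0.09, 0, -0.0445, -0.069, 0.09, 0])

```text
time: 2.75
tool_pos: [0.4829, 0.127, 0.1002]
tcp_rot: [-0.356, -3.119, 0.001]
wrist_force: [-1.1, -0.6, -0.8]
width: 0.003
grip_force: 0.0
```

```bash
python3 - <<'E'
from plan import *
v=np.load("v.npy"); yaw=90+np.degrees(v[2])
rows([(world(v,[-.015,.073+v[3]+.035,.101]),yaw),(world(v,[-.015,.073+.015,.101]),yaw)])
for n in("scene","top"):
    p=viewer.read_camera(n); r=viewer.spot_point(p,"cleat")
    print(n,r[:1], proj(p,world(v,[-.015,.073+v[3],.113])))
    save(p,n+"1")
    u=proj(p,world(v,[0,.13,.1])).astype(int); c=p["image"][max(0,u[1]-50):u[1]+50,u[0]-65:u[0]+65,::-1]
    c=cv2.resize(c,(520,400),interpolation=cv2.INTER_CUBIC); cv2.imwrite(f"pics/k_{n}.png",c)
a,b=cv2.imread("pics/k_scene.png"),cv2.imread("pics/k_top.png"); cv2.imwrite("pics/k.png",cv2.resize(np.hstack([a,b]),(800,308)))
E
```

```text
pos [0.4829 0.127  0.1002] yaw 76.96097553785214 tilt z [-0.0025 -0.0005 -1.    ] F [-1.0783 -0.6174 -0.8305] t 2.75 q [ 0.21  0.06  2.1   0.    0.99 -1.14]
-0.0019, -0.0013, -0.0008, 0.0000
-0.0019, -0.0966, -0.0007, 0.0000
scene [{'point': [267.4, 195.8], 'score': 0.69}] [270.4435 194.1509]
top [{'point': [267.2, 208.8], 'score': 0.71}] [265.7922 208.5489]
```

View pics/k.png

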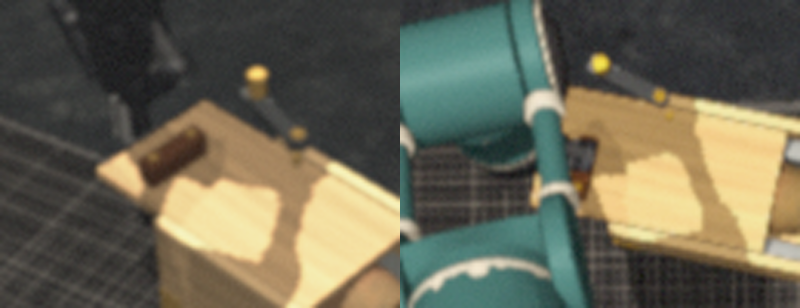

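The crop shows the closed fingers just outside the dark cleat, above the lid end, and nothing is touching. I'll advance slowly.

Call:
step_arm(series=[-0.002, -0.006, 0, 0, -0.002, -0.012, 0, 0, -0.002, -0.017, 0, 0, -0.002, -0.022, 0, 0, -0.002, -0.027, 0, 0, -0.002, -0.032, 0, 0, -0.002, -0.037, 0, 0, -0.002, -0.042, 0, 0])

```text
time: 3.95
tool_pos: [0.4763, 0.0855, 0.1013]
tcp_rot: [-0.357, -3.121, -0.0]
wrist_force: [0.2, 1.0, 0.4]
width: 0.001
grip_force: 0.8
```

```bash
python3 - <<'E'
from plan import *
v=np.load("v.npy"); yaw=90+np.degrees(v[2])
rows([(world(v,[-.015,.073+.015,.101]),yaw)])
p=viewer.read_camera("scene")
print(viewer.spot_point(p,"cleat")[:1])
for d in (.03,.045,.055,.065,.075): print(d,proj(p,world(v,[-.015,.073+d,.113])))
E
```

```text
pos [0.4763 0.0855 0.1013] yaw 76.95149620695626 tilt z [-0.  0. -1.] F [0.2012 0.9889 0.4311] t 3.95 q [ 0.13  0.02  2.13  0.    0.98 -1.22]
0.0010, -0.0547, 0.0003, -0.0001
[{'point': [274.8, 199.2], 'score': 0.67}]
0.03 [285.0817 203.2706]
0.045 [280.1552 200.2013]
0.055 [276.9127 198.1812]
0.065 [273.7031 196.1816]
0.075 [270.5258 194.2021]
```

Call:
step_arm(series=[0.001, -0.006, 0, 0, 0.001, -0.012, 0, 0, 0.001, -0.018, 0, 0, 0.001, -0.024, 0, 0, 0.001, -0.03, 0, 0, 0.001, -0.035, 0, 0, 0.001, -0.039, 0, 0, 0.001, -0.042, 0, 0])

```text
time: 5.05
tool_pos: [0.4659, 0.0448, 0.1013]
tcp_rot: [0.357, 3.121, 0.0]
wrist_force: [1.4, 0.9, 0.5]
width: 0.001
grip_force: 0.8
```

Call:
step_arm(series=[0, -0.002, 0, 0, 0, -0.004, 0, 0])

```text
time: 5.3
tool_pos: [0.465, 0.0411, 0.1013]
tcp_rot: [-0.357, -3.121, -0.0]
wrist_force: [-0.0, 0.8, 0.2]
width: -0.002
grip_force: 0.8
```

```bash
python3 - <<'E'
from plan import *
v=np.load("v.npy"); yaw=90+np.degrees(v[2])
rows([(world(v,[-.015,.073+.015,.101]),yaw)])
p=viewer.read_camera("scene");save(p,"scene2")
print(viewer.spot_point(p,"cleat")[:1])
for d in (0,.005,.01,.015): print(d,proj(p,world(v,[-.015,.073+d,.113])))
E
```

```text
pos [0.465  0.0411 0.1013] yaw 76.95253125933446 tilt z [-0.0001  0.     -1.    ] F [-0.0494  0.8251  0.1552] t 5.3 q [ 0.03 -0.01  2.17  0.    0.98 -1.31]
-0.0000, -0.0089, 0.0003, -0.0001
[{'point': [290.6, 210.5], 'score': 0.73}]
0 [295.1669 209.5537]
0.005 [293.4641 208.4928]
0.01 [291.7701 207.4375]
0.015 [290.085  206.3876]
```

Call:
step_arm(series=[0, -0.002, 0, 0, 0, -0.004, 0, 0, 0, -0.005, 0, 0])

```text
time: 5.78
tool_pos: [0.4637, 0.0362, 0.1012]
tcp_rot: [-0.357, -3.121, 0.0]
wrist_force: [0.2, 1.2, 1.1]
width: -0.005
grip_force: 0.8
```

Call:
step_arm(series=[0, -0.001, 0, 0])

```text
time: 5.9
tool_pos: [0.4635, 0.0353, 0.1012]
tcp_rot: [-0.357, -3.121, -0.0]
wrist_force: [0.8, 0.1, 1.3]
width: 0.001
grip_force: 0.8
```

Call:
step_arm(series=[0, -0.001, 0, 0])

```text
time: 6.02
tool_pos: [0.4633, 0.0343, 0.1012]
tcp_rot: [-0.357, -3.121, -0.0]
wrist_force: [-0.3, 2.1, 1.2]
width: -0.001
grip_force: 0.8
```

Call:
step_arm(series=[0, -0.001, 0, 0])

```text
time: 6.15
tool_pos: [0.463, 0.0333, 0.1012]
tcp_rot: [-0.357, -3.121, 0.0]
wrist_force: [0.4, 2.6, 0.4]
width: -0.001
grip_force: 0.8
```

Call:
step_arm(series=[0, -0.001, 0, 0])

```text
time: 6.28
tool_pos: [0.4628, 0.0324, 0.1012]
tcp_rot: [-0.357, -3.121, -0.0]
wrist_force: [0.2, 2.2, 1.2]
width: 0.002
grip_force: 1.5
```

Call:
step_arm(series=[0, -0.001, 0, 0])

```text
time: 6.4
tool_pos: [0.4628, 0.0321, 0.1013]
tcp_rot: [0.358, 3.121, 0.003]
wrist_force: [0.7, 6.7, 0.0]
width: 0.001
grip_force: 3.4
```

Call:
step_arm(series=[0, -0.0007, 0, 0])

```text
time: 6.52
tool_pos: [0.4628, 0.032, 0.1013]
tcp_rot: [0.359, 3.121, 0.004]
wrist_force: [1.3, 8.0, -1.4]
width: 0.001
grip_force: 4.3
```

The force rose to 8 N and the TCP stopped, so the lid is against its stop. I'll back off and rise, then turn towards the stud.

Call:
step_arm(series=[0, 0.006, 0, 0, 0, 0.02, 0, 0, 0, 0.035, 0, 0, 0, 0.04, -0.03, 0, 0, 0.04, -0.06, 0])

```text
time: 7.15
tool_pos: [0.4714, 0.0708, 0.1615]
tcp_rot: [-0.355, -3.12, 0.001]
wrist_force: [-0.3, -0.7, 1.0]
width: -0.002
grip_force: 0.0
```

```bash
cat > look.py <<'E'
from plan import *
def look(v,tag,labels=("cleat","pivot","stud")):
    P={n:viewer.read_camera(n) for n in("scene","top")}
    O={"cleat":world(v,[-.015,.073,.113]),"pivot":world(v,[.059,.09,.107]),"stud":world(v,stud(v[4]))}
    for n,p in P.items():
        save(p,n+tag)
        for l in labels:
            r=viewer.spot_point(p,l)[:1]; print(n,l,[(k["point"],round(k["score"],2)) for k in r],"exp",proj(p,O[l]).round(1))
    ims=[]
    for n in P:
        u=proj(P[n],world(v,[0,.05,.1])).astype(int); ims.append(cv2.resize(P[n]["image"][u[1]-70:u[1]+70,u[0]-75:u[0]+75,::-1],(400,373),interpolation=cv2.INTER_CUBIC))
    cv2.imwrite(f"pics/L{tag}.png",np.hstack(ims)); return P
E
python3 - <<'E'
from look import *
v=np.load("v.npy"); yaw=90+np.degrees(v[2]); look(v,"3")
c=np.r_[.059,.09]; b=v[4]
u=np.r_[-np.cos(b),np.sin(b)]; tn=np.r_[-u[1],u[0]]   # CCW tangent
q=c+.056*u-tn*.037
f=np.degrees(np.arctan2(-tn[1],-tn[0])) + np.degrees(v[2])  # tool y opposite to push
rows([(world(v,np.r_[q,.17]),f),(world(v,np.r_[q,.111]),f)]); print(f)
E
```

```text
scene cleat [([293.0, 211.2], 0.75)] exp [295.2 209.6]
scene pivot [([310.9, 191.9], 0.83)] exp [313.3 191.7]
scene stud [([297.3, 175.8], 0.7)] exp [299.9 171.8]
top cleat [([296.3, 214.5], 0.86)] exp [293.6 214.3]
top pivot [([293.9, 183.3], 0.88)] exp [293.4 186.4]
top stud [] exp [274.1 175.6]
pos [0.4706 0.0697 0.1598] yaw 76.95618571631213 tilt z [-0.0027 -0.0003 -1.    ] F [ 0.1521 -0.2964 -0.3779] t 7.55 q [ 0.09 -0.06  2.09 -0.    1.11 -1.25]
-0.1252, 0.0086, -0.0105, 1.8313
-0.1253, 0.0086, 0.0485, 1.8313
-27.97164664861058
```

View pics/L3.png

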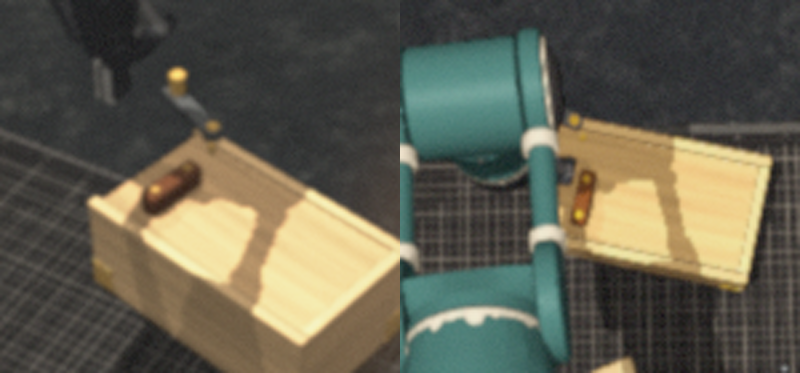

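The lid is fully shut: its far edge is flush, no opening shows, and the cleat is at about (293,211) in the scene view. The case hasn't moved. Next I go over the stud to its far side.

Call:
step_arm(series=[-0.016, 0.001, -0.01, 0.18, -0.032, 0.002, -0.01, 0.36, -0.048, 0.003, -0.01, 0.54, -0.064, 0.004, -0.01, 0.72, -0.08, 0.006, -0.01, 0.9, -0.096, 0.007, -0.01, 1.08, -0.112, 0.008, -0.01, 1.26, -0.125, 0.009, -0.01, 1.44])

```text
time: 8.55
tool_pos: [0.5953, 0.05, 0.1698]
tcp_rot: [-2.332, -2.103, 0.003]
wrist_force: [-0.6, -0.4, 0.1]
width: -0.002
grip_force: 0.0
```

Call:
step_arm(series=[0, 0, 0, 0.13, 0, 0, 0, 0.26, 0, 0, 0, 0.39, 0, 0, 0, 0.39])

```text
time: 9.05
tool_pos: [0.5948, 0.0501, 0.17]
tcp_rot: [-2.69, -1.621, 0.003]
wrist_force: [0.3, -0.2, 0.7]
width: 0.001
grip_force: 0.0
```

```bash
cat > arc.py <<'E'
from look import *
def tcp(v,b,off,z,r=.056):
    u=np.r_[-np.cos(b),np.sin(b)]; tn=np.r_[-u[1],u[0]]
    return world(v,np.r_[np.r_[.059,.09]+r*u-tn*off,z]), np.degrees(np.arctan2(-tn[1],-tn[0])+v[2])
E
python3 - <<'E'
from arc import *
v=np.load("v.npy")
rows([tcp(v,v[4],.037,.17),tcp(v,v[4],.037,.112)])
P=look(v,"4",("pivot","stud"))
p=P["top"]; q=P["scene"]
r=[viewer.spot_point(x,"stud") for x in (p,q)]
if all(r): print(tri([ray(p,r[0][0]["point"]),ray(q,r[1][0]["point"])]),world(v,stud(v[4])))
E
```

```text
pos [0.5948 0.0501 0.17  ] yaw -27.838004034394753 tilt z [-0.0021 -0.0001 -1.    ] F [ 0.3297 -0.1833  0.7439] t 9.05 q [ 0.04  0.16  1.84 -0.    1.14  0.53]
-0.0004, -0.0001, -0.0000, 0.0023
-0.0003, -0.0000, 0.0580, 0.0023
scene pivot [([311.7, 193.7], 0.76)] exp [313.3 191.7]
scene stud [([298.4, 172.5], 0.76)] exp [299.9 171.8]
top pivot [([292.2, 186.1], 0.84)] exp [293.4 186.4]
top stud [] exp [274.1 175.6]
```

View pics/L4.png

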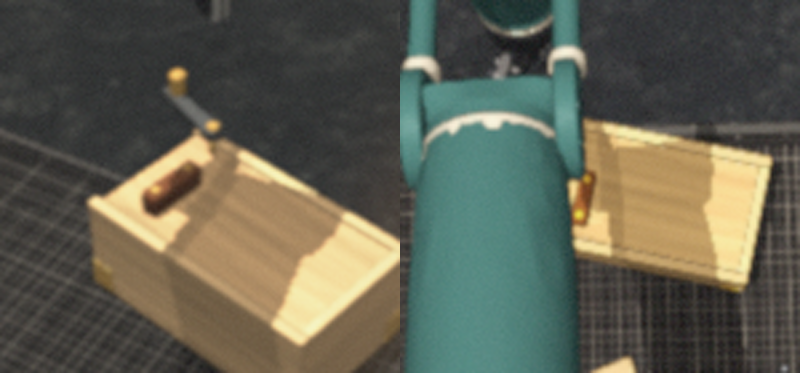

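The fingers are beyond the stud (about (298,172) in the scene view), and the bar is still open. I'll go down and close up to the stud.

Call:
step_arm(series=[0, 0, 0.025, 0, 0, 0, 0.045, 0, 0, 0, 0.058, 0, 0, -0.006, 0.058, 0, 0, -0.012, 0.058, 0])

```text
time: 10.07
tool_pos: [0.5849, 0.0561, 0.1137]
tcp_rot: [2.691, 1.62, 0.001]
wrist_force: [-1.0, -0.5, 0.6]
width: 0.003
grip_force: 0.0
```

```bash
python3 - <<'E'
from arc import *
v=np.load("v.npy")
b0=v[4]; rows([tcp(v,b0-0.12*k,.023,.112) for k in range(0,9)])
E
```

```text
pos [0.5849 0.0561 0.1137] yaw -27.903492886585887 tilt z [ 0.0005  0.0001 -1.    ] F [-0.9651 -0.5387  0.6079] t 10.075 q [0.05 0.2  1.91 0.   1.03 0.54]
-0.0010, -0.0026, 0.0017, 0.0012
0.0013, -0.0094, 0.0017, -0.1188
0.0029, -0.0165, 0.0017, -0.2388
0.0035, -0.0238, 0.0017, -0.3588
0.0033, -0.0310, 0.0017, -0.4788
0.0022, -0.0382, 0.0017, -0.5988
0.0003, -0.0452, 0.0017, -0.7188
-0.0025, -0.0519, 0.0017, -0.8388
-0.0060, -0.0583, 0.0017, -0.9588
```

Call:
step_arm(series=[-0.001, -0.003, 0.001, 0, 0.001, -0.009, 0.001, -0.12, 0.003, -0.0165, 0.001, -0.24, 0.0035, -0.024, 0.001, -0.36, 0.003, -0.031, 0.001, -0.48, 0.002, -0.038, 0.001, -0.6])

```text
time: 10.82
tool_pos: [0.553, 0.0759, 0.1134]
tcp_rot: [2.086, 2.346, 0.004]
wrist_force: [0.9, 0.9, 0.2]
width: -0.003
grip_force: 0.6
```

```bash
python3 - <<'E'
from arc import *
v=np.load("v.npy")
b0=v[4]-.6; rows([tcp(v,b0-0.12*k,.023,.112) for k in range(0,9)])
p=viewer.read_camera("scene"); print(viewer.spot_point(p,"stud")[:1], viewer.spot_point(p,"pivot")[:1])
for b in (b0+.6,b0+.3,b0+.1,b0): print(b,proj(p,world(v,stud(b))))
E
```

```text
pos [0.553  0.0759 0.1134] yaw 6.707156201819368 tilt z [ 0.0029  0.0006 -1.    ] F [0.888  0.8545 0.2255] t 10.825 q [ 0.09  0.15  1.97  0.    1.02 -0.03]
0.0002, -0.0008, 0.0014, 0.0053
0.0025, -0.0077, 0.0014, -0.1147
0.0041, -0.0148, 0.0013, -0.2347
0.0048, -0.0220, 0.0013, -0.3547
0.0046, -0.0293, 0.0013, -0.4747
0.0035, -0.0364, 0.0013, -0.5947
0.0016, -0.0434, 0.0013, -0.7147
-0.0011, -0.0502, 0.0012, -0.8347
-0.0046, -0.0565, 0.0012, -0.9547
[{'point': [287.0, 180.0], 'score': 0.85}] [{'point': [309.4, 195.4], 'score': 0.71}]
1.8313903144211854 [299.946  171.8366]
1.5313903144211853 [294.165  174.8409]
1.3313903144211854 [291.1572 177.3793]
1.2313903144211853 [289.9565 178.7781]
```

The stud is following the fingers.

Call:
step_arm(series=[0.0025, -0.0077, 0, -0.115, 0.004, -0.015, 0, -0.235, 0.005, -0.022, 0, -0.355, 0.0045, -0.029, 0, -0.475, 0.0035, -0.0365, 0, -0.595, 0.0015, -0.0435, 0, -0.715, -0.001, -0.05, 0, -0.835])

```text
time: 11.85
tool_pos: [0.5034, 0.0687, 0.113]
tcp_rot: [0.96, 2.989, 0.001]
wrist_force: [0.7, 0.3, -0.2]
width: 0.001
grip_force: 0.5
```

```bash
python3 - <<'E'
from arc import *
v=np.load("v.npy")
b0=v[4]-1.44; print(b0); rows([tcp(v,b,.023,.112) for b in (b0,.3,.2,.15,.1,.05,0)])
p=viewer.read_camera("scene"); print(viewer.spot_point(p,"stud")[:1], viewer.spot_point(p,"pivot")[:1])
for b in (b0+.1,b0,0): print(b,proj(p,world(v,stud(b))))
E
```

```text
0.3913903144211852
pos [0.5034 0.0687 0.113 ] yaw 54.403246934738206 tilt z [ 0.0021  0.0001 -1.    ] F [ 0.6881  0.2985 -0.1695] t 11.85 q [ 0.09  0.05  2.08 -0.    1.01 -0.86]
0.0003, 0.0001, 0.0010, -0.0023
0.0021, -0.0051, 0.0010, -0.0937
0.0036, -0.0110, 0.0010, -0.1937
0.0041, -0.0140, 0.0010, -0.2437
0.0045, -0.0170, 0.0010, -0.2937
0.0047, -0.0200, 0.0010, -0.3437
0.0048, -0.0230, 0.0009, -0.3937
[] [{'point': [310.6, 192.6], 'score': 0.65}]
0.4913903144211852 [288.5356 190.3591]
0.3913903144211852 [289.4157 191.8871]
0 [295.1608 197.1405]
```

Call:
step_arm(series=[0.002, -0.005, 0, -0.094, 0.0036, -0.011, 0, -0.194, 0.004, -0.014, 0, -0.244, 0.0045, -0.017, 0, -0.294, 0.0047, -0.019, 0, -0.344])

```text
time: 12.62
tool_pos: [0.4884, 0.0562, 0.1126]
tcp_rot: [0.44, 3.11, 0.001]
wrist_force: [0.1, 1.3, -0.3]
width: 0.004
grip_force: 0.5
```

Call:
step_arm(series=[0, -0.0015, 0, -0.05])

```text
time: 12.75
tool_pos: [0.4876, 0.0549, 0.1125]
tcp_rot: [-0.362, -3.121, -0.001]
wrist_force: [-1.5, 1.0, -0.1]
width: 0.0
grip_force: 0.5
```

Call:
step_arm(series=[0, -0.001, 0, 0])

```text
time: 12.88
tool_pos: [0.4873, 0.0539, 0.1124]
tcp_rot: [-0.364, -3.12, -0.001]
wrist_force: [-0.5, 1.2, 0.3]
width: -0.004
grip_force: 0.5
```

Call:
step_arm(series=[0, -0.001, 0, 0])

```text
time: 13.0
tool_pos: [0.487, 0.0528, 0.1123]
tcp_rot: [-0.362, -3.121, -0.0]
wrist_force: [-0.8, 0.7, 0.6]
width: -0.001
grip_force: 0.5
```

Call:
step_arm(series=[0, -0.001, 0, 0])

```text
time: 13.12
tool_pos: [0.4866, 0.0518, 0.1123]
tcp_rot: [-0.36, -3.121, -0.0]
wrist_force: [-0.2, 2.1, -0.1]
width: -0.003
grip_force: 0.5
```

Call:
step_arm(series=[0, -0.001, 0, 0])

```text
time: 13.25
tool_pos: [0.4865, 0.0512, 0.1123]
tcp_rot: [0.36, 3.121, 0.002]
wrist_force: [-0.1, 5.1, 1.1]
width: -0.002
grip_force: 2.2
```

Call:
step_arm(series=[0, -0.001, 0, 0])

```text
time: 13.38
tool_pos: [0.4865, 0.0508, 0.1124]
tcp_rot: [0.36, 3.12, 0.004]
wrist_force: [1.1, 7.0, -1.0]
width: 0.001
grip_force: 3.8
```

It's on the stop at 7 N. I'll back off and look.

Call:
step_arm(series=[0, 0.006, 0, 0, 0, 0.02, 0, 0, 0, 0.035, 0, 0, 0, 0.04, -0.03, 0, 0, 0.07, -0.07, 0, 0, 0.12, -0.1, 0, 0, 0.17, -0.1, 0, 0, 0.22, -0.1, 0])

```text
time: 14.38
tool_pos: [0.5367, 0.2667, 0.2132]
tcp_rot: [0.357, 3.119, 0.001]
wrist_force: [0.8, 0.1, -0.0]
width: -0.002
grip_force: 0.0
```

```bash
python3 - <<'E'
from look import *
v=np.load("v.npy"); v[4]=0; look(v,"5")
E
```

```text
scene cleat [([294.5, 210.4], 0.72)] exp [295.2 209.6]
scene pivot [([309.5, 191.7], 0.81)] exp [313.3 191.7]
scene stud [] exp [295.2 197.1]
top cleat [([296.1, 214.2], 0.8)] exp [293.6 214.3]
top pivot [([292.0, 185.7], 0.98)] exp [293.4 186.4]
top stud [([288.5, 205.7], 0.5)] exp [288.5 205.6]
```

View pics/L5.png

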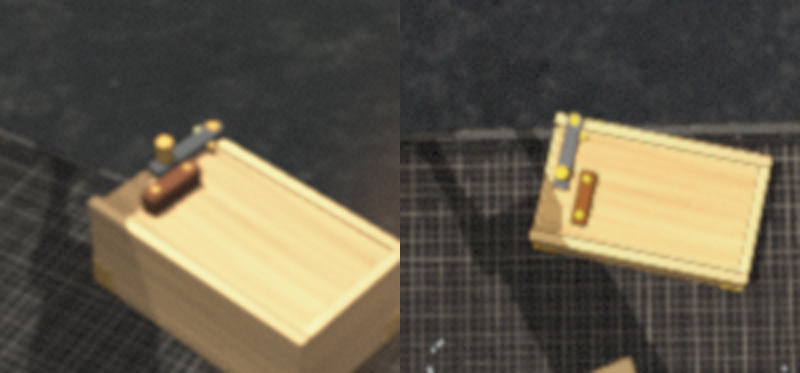

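The lid is shut and the bar lies square across it, parallel to the cleat. The stud is at (288.5,205.7) in the top view, where I expected it, and the case hasn't moved.

```bash
python3 -c "
from workcell import job; print(job.finish_job())"
```

```text
the job is handed in; nothing more can be done
None
```

The lid was pushed fully home first, then the turn-button was pushed round by its stud until it lay square across the lid against its stop; pushing force read at most about 8 N, the case and its surroundings stayed put as far as the cameras show, and the job was handed in at about 14.5 s.

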